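# Pack the pad holder away and snap its case shut

## Robot

A 6-joint arm with a two-finger parallel gripper is mounted at the origin on the work surface. World frame = base frame: x ahead of the robot, y to its left, z up, the work surface at z = 0. Lengths are in m, angles in rad, forces in N, time in s.
With the tool pointing down it reaches from about 0.3 to 0.775 m from the base axis. Payload 14.6 kg.
Tool frame: the origin (TCP) lies at the very end of the fingers, on their centre line; the grasp point (between the pads) lies 19 mm behind it; z points along the fingers, y is the direction in which the jaws open and shut (so a half turn about z gives the same grasp; the last joint's range is limited). The gripper opens to 94 mm and grips with 3 to 60 N. Pads are 16 mm wide; open, the fingers measure 119 mm over their backs; the gripper's body (75 mm by 177 mm) begins 78 mm behind the grasp point.
Start: joints at [1.216, 0.3, 1.521, -0, 1.321, -0.067], TCP at [0.156, 0.527, 0.205] pointing down, gripper open.
Joint ranges: [-3.03, 3.03], [-0.79, 2.21], [0.23, 2.52], [-1.04, 4.18], [0, 3.07], [-2.55, 2.55]. Speed limits (rad/s): [2.22, 2.22, 2.57, 3.14, 3.14, 3.14].

## Interface

Orientations are given as [roll, pitch, yaw] about the fixed x, y, z axes, in that order (R = Rz(yaw) Ry(pitch) Rx(roll)).
In Python, from station import get_obs, vision, hand_in gives the robot as it stands.
- The arm moves only by the tool play_rows, never from a script. Its argument "moves" is a list of rows, each an object with "claw": the opening, from 0 (shut) to 1 (fully open); "linear": the shift along the tool's x, y, z in mm, a list of three; "turn": the turn, a rotation vector about the tool's x, y, z in rad, a list of three. In form: [{"claw": claw, "linear": [tx, ty, tz], "turn": [ax, ay, az]}, ...]. A call has 1 to 8 rows; each row is the pose to reach, as a shift and turn from the pose measured when the call began, along the tool's axes at that moment; what a row does not reach only later rows make up. A row lasts 1/8 s, in which the tool goes at most 62.5 mm and 10.7 degrees, less where a joint would pass 70% of its speed; a pose out of reach is approached as far as the arm can. A call with a gripper value outside its range is refused whole. The fingers move at their own pace and stop on an object; "force" is the grip in N (left out, the last holds). Time passes only in rows, so rows that repeat a pose let the fingers close. It gives the time, the measured TCP pose, the force and the opening at its end, in the units of the state.
- get_obs(): the state, without advancing time (a new reading comes with each control period).
- vision.camera(name): name is "side" or "top"; returns the picture (420x560x3 uint8, blue, green, red); there is no depth.
- vision.camera_info(name): a dict with "camera_matrix" (3x3 intrinsics, pixels), "rvec" (rotation vector, rad) and "tvec" (3), from world to camera coordinates, as OpenCV has them. Camera axes: x right, y down, z forward; pixel columns grow to the right and rows downward; lengths in m; the calibration is good to about 2 mm. A picture is of the moment at which its call begins. camera_info takes no time and is no camera call.
- hand_in(): hands the job in, once; it reports no verdict.
The state is a dict: "time_s": time; "qpos": joint angles; "joint_vel": joint speeds; "tau": joint torques, N m; "ee_pos": TCP position; "eef_rot": TCP orientation; "force": force on the tool from outside, world axes, zero at the start; "moment": the same for the moment, N m; "grip_width": finger opening in m.
Only numpy, scipy, OpenCV 4.12 (cv2) and the standard library are available. Lean on these libraries where they do the work, as an engineer would, in place of code of your own. Each camera call takes 0.05 s, during which the arm holds its last target.

## Task

Put the grey pad holder away in the open white case, flat on the case floor with its boss up and without dropping it in; swing the lid shut, and only then press down the four snap tabs around the lid until every one is fully home, flat with the lid. Leave the polisher, the jar and the two brushes where they are.

Things in the scene. Friction and masses are not known exactly. Their poses are not given: they have to be found in the camera images.
- case: White plastic storage case, fixed to the worktop: open-topped box 130 mm (its x) by 160 mm (its y), walls 5 mm thick, rim 62 mm above the worktop, inside 120 x 150 mm. Origin at the centre of its underside; z up; +x points to the hinged side, away from the robot (turned by up to 0.4 rad), -x is the front. Ledges 26 mm wide jut out of the front and the two sides just below the rim.
- case_floor (a point): Centre of the case's inside floor, 5 mm above the worktop; axes as the case's.
- lid (a joint): Hinge of the white lid (130 x 160 mm, 8 mm thick) on the case's +x rim, rad: 0 = shut flat on the rim (lid top 70 mm above the worktop), 1.57 = upright, starts at 1.65 to 1.9 (its stop is at 1.95), leaning away from the robot. Stiff hinge: stays where it is left; 1 to 2 N at its free edge moves it. Open, the lid with its tabs reaches up to 215 mm above the worktop.
- lid_hinge (a point): Point on the lid's hinge axis, midway along it: case x = +65 mm, 62 mm above the worktop, in the plane of the lid's underside. The axis runs along the case's y. The lid reaches 130 mm from it.
- lid_edge (a point): Middle of the lid's free edge, on the lid's outer face (the upper face when shut; it looks away from the robot while the lid is open). The edge is plain for 33 mm to each side of this point, then come the two front tabs.
- pad_holder: Loose grey plastic polishing-pad holder, 0.1 kg or so: disc 90 mm in diameter and 14 mm thick with a round boss, 30 mm in diameter, in the middle, up to 50 mm above its underside. Origin at the centre of its underside; z along the boss. Lies flat on the worktop, boss up.
- pad_holder_boss (a point): Centre of the top of the pad holder's boss, 50 mm above its underside.
- tab_front_left (a joint): Grey snap tab on the lid's front edge (the edge far from the hinge), 50 mm to the case's +y side of its middle: a flap 34 mm along the edge, 28 mm outward, 5 mm thick. Hinge of this snap tab in rad: 0 = standing right up, 0.70 = pressed home, flat and flush with the lid; starts between 0 and 0.2. Stiff: it moves only while pressed and stays where it is left, so a half-pressed tab stays half up. Pressing straight down on it takes 3 to 4 N; at 0.70 it meets a hard stop.
- tab_front_left_press (a point): Site on the tab's upper face, 18 mm out from the tab's hinge, midway along it: the place to press. It moves with the tab (raised 0.70 rad = 40 deg above the lid's plane when its joint reads 0; flush it lies 71 mm above the worktop with the lid shut, 1 mm above the lid). Site axes: x, y, z of the lid when its joint reads 0. Tab on the lid's front edge (the edge far from the hinge), 50 mm to the case's +y side of its middle.
- tab_front_right (a joint): Grey snap tab on the lid's front edge (the edge far from the hinge), 50 mm to the case's -y side of its middle: a flap 34 mm along the edge, 28 mm outward, 5 mm thick. Hinge of this snap tab in rad: 0 = standing right up, 0.70 = pressed home, flat and flush with the lid; starts between 0 and 0.2. Stiff: it moves only while pressed and stays where it is left, so a half-pressed tab stays half up. Pressing straight down on it takes 3 to 4 N; at 0.70 it meets a hard stop.
- tab_front_right_press (a point): Site on the tab's upper face, 18 mm out from the tab's hinge, midway along it: the place to press. It moves with the tab (raised 0.70 rad = 40 deg above the lid's plane when its joint reads 0; flush it lies 71 mm above the worktop with the lid shut, 1 mm above the lid). Site axes: x, y, z of the lid when its joint reads 0. Tab on the lid's front edge (the edge far from the hinge), 50 mm to the case's -y side of its middle.
- tab_left (a joint): Grey snap tab on the lid's +y side edge, 75 mm from the lid hinge: a flap 34 mm along the edge, 28 mm outward, 5 mm thick. Hinge of this snap tab in rad: 0 = standing right up, 0.70 = pressed home, flat and flush with the lid; starts between 0 and 0.2. Stiff: it moves only while pressed and stays where it is left, so a half-pressed tab stays half up. Pressing straight down on it takes 3 to 4 N; at 0.70 it meets a hard stop.
- tab_left_press (a point): Site on the tab's upper face, 18 mm out from the tab's hinge, midway along it: the place to press. It moves with the tab (raised 0.70 rad = 40 deg above the lid's plane when its joint reads 0; flush it lies 71 mm above the worktop with the lid shut, 1 mm above the lid). Site axes: x, y, z of the lid when its joint reads 0. Tab on the lid's +y side edge, 75 mm from the lid hinge.
- tab_right (a joint): Grey snap tab on the lid's -y side edge, 75 mm from the lid hinge: a flap 34 mm along the edge, 28 mm outward, 5 mm thick. Hinge of this snap tab in rad: 0 = standing right up, 0.70 = pressed home, flat and flush with the lid; starts between 0 and 0.2. Stiff: it moves only while pressed and stays where it is left, so a half-pressed tab stays half up. Pressing straight down on it takes 3 to 4 N; at 0.70 it meets a hard stop.
- tab_right_press (a point): Site on the tab's upper face, 18 mm out from the tab's hinge, midway along it: the place to press. It moves with the tab (raised 0.70 rad = 40 deg above the lid's plane when its joint reads 0; flush it lies 71 mm above the worktop with the lid shut, 1 mm above the lid). Site axes: x, y, z of the lid when its joint reads 0. Tab on the lid's -y side edge, 75 mm from the lid hinge.
- polisher: Bystander: compact cordless polisher, 255 mm long, 65 mm wide, 107 mm high, with a red button on top, resting on its round head and battery foot. Origin under the head; the handle runs along its +x.
- jar: Bystander: white ceramic jar with a knobbed lid, 88 mm in diameter, 114 mm high. Origin at the centre of its underside.
- brush0: Bystander: short detailing brush, 160 mm long, 22 mm wide, 18 mm high, lying along its x. Origin under its middle.
- brush1: Bystander: short detailing brush, 160 mm long, 22 mm wide, 18 mm high, lying along its x. Origin under its middle.

How it is judged:
By the outcome, as a careful person would: the job done as asked, in the order asked, and still so for the second after the job is handed in, with the robot touching nothing.
It also fails if it takes over 72 s, if anything falls off the work surface, if the arm or the gripper's body presses on something with over 40 N, if the wrist force passes 120 N, or if a joint passes its speed limit or range.

## Working session

There is one attempt and no reset: what is moved stays moved. The work goes in short steps, Python scripts to look and compute and a tool call to move; the robot and the scene stay as the last step left them, time stands still between calls to the robot, and variables do not carry over. Pictures are saved under pics/ and viewed, and the job is handed in when it is done.

Besides the shell and the picture viewer there is one more tool, called after "Request:" as name(argument=value, ...), one argument or row to a line, values as JSON. play_rows: Moves the arm, as the interface text tells. Its arguments: {"type":"object","properties":{"moves":{"type":"array","items":{"type":"object","properties":{"claw":{"type":"number"},"linear":{"type":"array","items":{"type":"number"}},"turn":{"type":"array","items":{"type":"number"}}}}},"force":{"type":"number"}},"required":["moves"]}

```bash
mkdir -p pics; ls; python3 - <<'E'
from station import get_obs, vision
import cv2
for n in ("side","top"):
    im=vision.camera(n); cv2.imwrite(f"pics/{n}0.png",im); print(n,vision.camera_info(n))
print(get_obs())
E
```

```text
pics
side {'camera_matrix': array([[523.33866814,   0.        , 280.16259438],
       [  0.        , 523.33866814, 203.21946143],
       [  0.        ,   0.        ,   1.        ]]), 'rvec': array([ 2.13640109, -0.17225029,  0.08928553]), 'tvec': array([-0.46189644,  0.09571933,  1.43955097])}
top {'camera_matrix': array([[515.83149415,   0.        , 285.66262142],
       [  0.        , 515.83149415, 216.37345976],
       [  0.        ,   0.        ,   1.        ]]), 'rvec': array([ 2.12437996, -2.11145965,  0.21747449]), 'tvec': array([0.01440359, 0.50261472, 1.29013467])}
{'time_s': 0.1, 'qpos': array([ 1.21640770e+00,  3.00413410e-01,  1.52151458e+00, -1.84346063e-06,
        1.32069976e+00, -6.66465897e-02]), 'joint_vel': array([ 0.00072297, -0.00080908, -0.00347076,  0.00057505, -0.0004779 ,
       -0.00153097]), 'tau': array([ 1.38727777e-03, -5.32639861e+01, -3.53289199e+01,  7.09779072e-02,
        2.33946828e-02, -6.85015198e-05]), 'ee_pos': array([0.15602968, 0.5271595 , 0.20494611]), 'eef_rot': array([-3.14055974e+00, -6.71529053e-05,  2.85385104e+00]), 'force': array([ 0.43946702, -0.47882975, -0.38917717]), 'moment': array([-0.00198644,  0.03649783, -0.02481896]), 'grip_width': 0.09422404842178934}
```

View pics/side0.png

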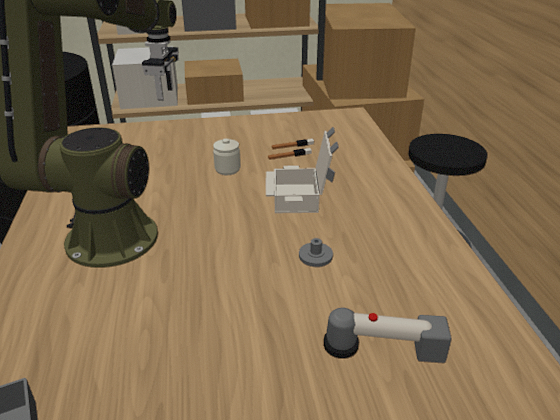

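View pics/top0.png

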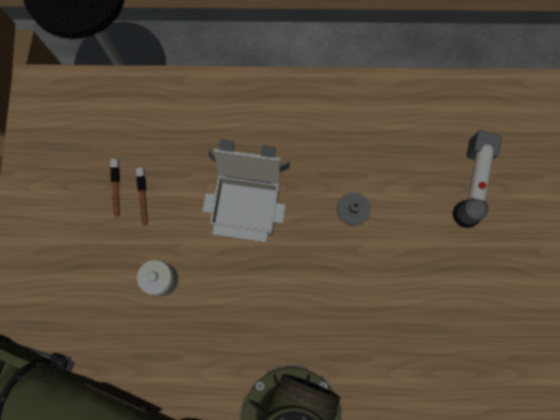

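The top picture shows the case near (245,205), the pad holder near (354,209), the jar (156,278), the brushes (115-145,190) and the polisher (480,180). I'll zoom in on the case and pad holder.

```bash
cat > h.py <<'E'
import numpy as np, cv2
from station import get_obs, vision
from scipy.spatial.transform import Rotation as R
CI={n:vision.camera_info(n) for n in("side","top")}
def ray(n,u,v):
    c=CI[n];Rm=cv2.Rodrigues(np.array(c["rvec"]))[0];t=np.array(c["tvec"]).ravel()
    d=Rm.T@np.linalg.inv(c["camera_matrix"])@np.array([u,v,1.]);return -Rm.T@t,d
def onz(n,u,v,z):
    o,d=ray(n,u,v);return o+d*(z-o[2])/d[2]
def proj(n,p):
    c=CI[n];return cv2.projectPoints(np.array(p,float).reshape(-1,3),np.array(c["rvec"]),np.array(c["tvec"]),c["camera_matrix"],None)[0].reshape(-1,2)
def snap(n,name,x0,y0,w,h,s):
    im=vision.camera(n);cv2.imwrite(f"pics/{name}_full.png",im)
    cv2.imwrite(f"pics/{name}.png",cv2.resize(im[y0:y0+h,x0:x0+w],None,fx=s,fy=s,interpolation=cv2.INTER_CUBIC));return im
def info(p):
    "world target -> tool-frame mm shift"
    o=get_obs();r=R.from_euler('xyz',o['eef_rot']);return r.inv().apply((np.array(p)-o['ee_pos'])*1000)
E
python3 - <<'E'
from h import *
im=cv2.imread("pics/top0.png");cv2.imwrite("pics/topz.png",cv2.resize(im[130:255,190:390],None,fx=4,fy=4,interpolation=cv2.INTER_CUBIC))
im=cv2.imread("pics/side0.png");cv2.imwrite("pics/sidez.png",cv2.resize(im[120:270,250:350],None,fx=4,fy=4,interpolation=cv2.INTER_CUBIC))
for n in CI: print(n, ray(n,280,210)[0])
E
```

```text
side [ 0.2754029  -1.21824457  0.85723445]
top [0.23568853 0.02240379 1.36426738]
```

View pics/topz.png

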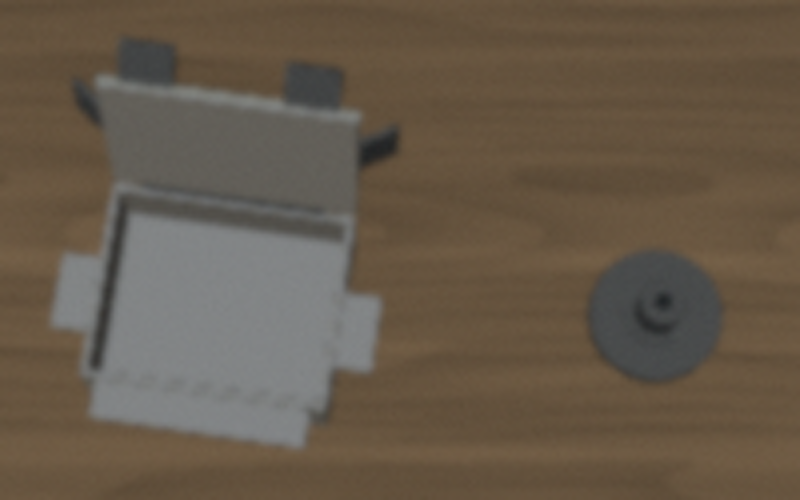

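View pics/sidez.png

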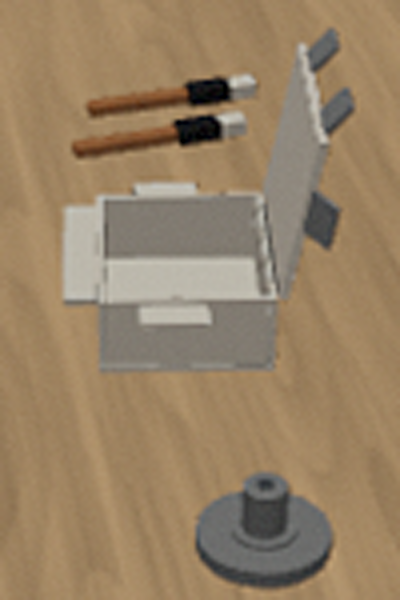

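```bash
python3 - <<'E'
from h import *
def T(X,Y): return 190+(X+.5)/4-.5,130+(Y+.5)/4-.5
def S(X,Y): return 250+(X+.5)/4-.5,120+(Y+.5)/4-.5
print("rim top")
for p in [(115,185),(352,215),(330,418),(83,375)]: print(p,onz("top",*T(*p),.062))
print("ledges top .06")
for p in [(65,253),(52,328),(381,296),(372,371),(90,415),(303,446)]: print(p,onz("top",*T(*p),.06))
print("rim side")
for p in [(98,195),(262,192),(275,300),(100,302)]: print(p,onz("side",*S(*p),.062))
print("base side")
for p in [(275,370),(100,370)]: print(p,onz("side",*S(*p),.0))
# holder: mask
im=cv2.imread("pics/topz.png").astype(int)
m=((im.max(2)-im.min(2))<25)&(im.max(2)<130); m[:, :520]=0
m=m.astype(np.uint8); m=cv2.morphologyEx(m,cv2.MORPH_OPEN,np.ones((15,15)))
c=max(cv2.findContours(m,0,2)[0],key=cv2.contourArea); e=cv2.fitEllipse(c);print(e, onz("top",*T(*e[0]),.012), cv2.contourArea(c))
print("boss top",onz("top",*T(662,302),.05),"side",onz("side",*S(266,483),.05))
print("disc side", onz("side",*S(264,534),.014))
E
```

```text
rim top
(115, 185) [0.60712747 0.19415296 0.062     ]
(352, 215) [0.58791753 0.03898247 0.062     ]
(330, 418) [0.45361602 0.05188107 0.062     ]
(83, 375) [0.48056109 0.21068728 0.062     ]
ledges top .06
(65, 253) [0.56160786 0.22547476 0.06      ]
(52, 328) [0.51168314 0.23204853 0.06      ]
(381, 296) [0.53430333 0.01973678 0.06      ]
(372, 371) [0.48477005 0.02523546 0.06      ]
(90, 415) [0.45490937 0.2055951  0.06      ]
(303, 446) [0.43571935 0.06897205 0.06      ]
rim side
(98, 195) [0.48197431 0.20657062 0.062     ]
(262, 192) [0.60976627 0.19018747 0.062     ]
(275, 300) [0.58458554 0.03115848 0.062     ]
(100, 302) [0.4597435  0.04912119 0.062     ]
base side
(275, 370) [0.58723702 0.03279375 0.        ]
(100, 370) [0.45989078 0.05389162 0.        ]
((654.6716918945312, 315.5447082519531), (132.58116149902344, 135.964599609375), 97.18541717529297) [ 0.53307408 -0.16414929  0.012     ] 14136.0
boss top [ 0.53380821 -0.16388339  0.05      ] side [ 0.5347303  -0.16699754  0.05      ]
disc side [ 0.53315113 -0.17378135  0.014     ]
```

```bash
cat >> h.py <<'E'
CX,CY,CW=0.534,0.123,-0.13
def case(x,y,z):
    c,s=np.cos(CW),np.sin(CW);return np.array([CX+c*x-s*y,CY+s*x+c*y,z])
def go(p,yaw=CW+np.pi,roll=np.pi,pitch=0):
    o=get_obs();r=R.from_euler('xyz',o['eef_rot']);t=R.from_euler('xyz',[roll,pitch,yaw])
    print("lin",np.round(r.inv().apply((np.array(p)-o['ee_pos'])*1000),1),"turn",np.round((r.inv()*t).as_rotvec(),3))
def st():
    o=get_obs();print({k:np.round(o[k],4) for k in("time_s","ee_pos","eef_rot","force","grip_width","qpos")})
E
python3 - <<'E'
from h import *
st();go([.5335,-.165,.205])
E
```

```text
{'time_s': np.float64(0.1), 'ee_pos': array([0.156 , 0.5272, 0.2049]), 'eef_rot': array([-3.1406e+00, -1.0000e-04,  2.8539e+00]), 'force': array([ 0.4395, -0.4788, -0.3892]), 'grip_width': np.float64(0.0942), 'qpos': array([ 1.2164,  0.3004,  1.5215, -0.    ,  1.3207, -0.0666])}
lin [-5.584e+02 -5.566e+02  5.000e-01] turn [-0.001 -0.    -0.158]
```

Request:
play_rows(
  moves=[
    {"claw": 0.7, "linear": [-40, -40, 0], "turn": [0, 0, 0]},
    {"claw": 0.7, "linear": [-80, -80, 0], "turn": [0, 0, -0.05]},
    {"claw": 0.7, "linear": [-120, -120, 0], "turn": [0, 0, -0.1]},
    {"claw": 0.7, "linear": [-160, -160, 0], "turn": [0, 0, -0.158]},
    {"claw": 0.7, "linear": [-200, -200, 0], "turn": [0, 0, -0.158]},
    {"claw": 0.7, "linear": [-240, -240, 0], "turn": [0, 0, -0.158]},
    {"claw": 0.7, "linear": [-280, -280, 0], "turn": [0, 0, -0.158]},
    {"claw": 0.7, "linear": [-320, -320, 0], "turn": [0, 0, -0.158]},
  ],
)

```text
time_s: 1.1
ee_pos: [0.3725, 0.1277, 0.2053]
eef_rot: [-3.141, -0.0, 3.012]
force: [0.9, 0.3, -0.2]
grip_width: 0.0657
```

```bash
python3 - <<'E'
from h import *
st();go([.5335,-.165,.15])
E
```

```text
{'time_s': np.float64(1.1), 'ee_pos': array([0.3725, 0.1277, 0.2053]), 'eef_rot': array([-3.1407, -0.    ,  3.0119]), 'force': array([ 0.8795,  0.3344, -0.2125]), 'grip_width': np.float64(0.0657), 'qpos': array([ 2.3780e-01, -5.7200e-02,  1.9219e+00, -9.0000e-04,  1.2772e+00,
       -1.2030e+00])}
lin [-197.5 -269.4   55.5] turn [-0.001 -0.     0.   ]
```

Request:
play_rows(
  moves=[
    {"claw": 0.7, "linear": [-30, -40, 0], "turn": [0, 0, 0]},
    {"claw": 0.7, "linear": [-60, -80, 10], "turn": [0, 0, 0]},
    {"claw": 0.7, "linear": [-90, -120, 20], "turn": [0, 0, 0]},
    {"claw": 0.7, "linear": [-120, -165, 30], "turn": [0, 0, 0]},
    {"claw": 0.7, "linear": [-150, -205, 40], "turn": [0, 0, 0]},
    {"claw": 0.7, "linear": [-180, -245, 50], "turn": [0, 0, 0]},
    {"claw": 0.7, "linear": [-197.5, -269.5, 55.5], "turn": [0, 0, 0]},
    {"claw": 0.7, "linear": [-197.5, -269.5, 55.5], "turn": [0, 0, 0]},
  ],
)

```text
time_s: 2.1
ee_pos: [0.5333, -0.1663, 0.1488]
eef_rot: [-3.141, -0.002, 3.01]
force: [-0.3, 0.5, 0.1]
grip_width: 0.0658
```

```bash
python3 - <<'E'
from h import *
st();go([.5335,-.165,.020]); snap("side","s1",250,130,180,150,4)
E
```

```text
{'time_s': np.float64(2.1), 'ee_pos': array([ 0.5333, -0.1663,  0.1488]), 'eef_rot': array([-3.1411e+00, -1.8000e-03,  3.0099e+00]), 'force': array([-0.2675,  0.4571,  0.1241]), 'grip_width': np.float64(0.0658), 'qpos': array([-3.6740e-01,  3.7160e-01,  1.5618e+00, -1.0000e-03,  1.2099e+00,
       -1.8061e+00])}
lin [ -0.2   1.4 128.8] turn [-0.    -0.002 -0.002]
```

View pics/s1.png

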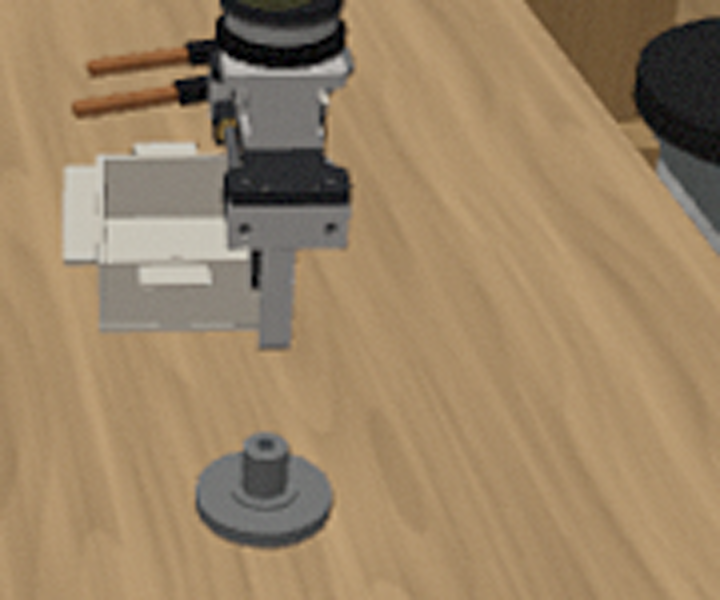

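The boss sits at (265,445) directly below the fingers at (275,345), so I'll descend and grip.

Request:
play_rows(
  moves=[
    {"claw": 0.7, "linear": [0, 1.4, 35], "turn": [0, 0, 0]},
    {"claw": 0.7, "linear": [0, 1.4, 70], "turn": [0, 0, 0]},
    {"claw": 0.7, "linear": [0, 1.4, 100], "turn": [0, 0, 0]},
    {"claw": 0.7, "linear": [0, 1.4, 120], "turn": [0, 0, 0]},
    {"claw": 0.7, "linear": [0, 1.4, 129.5], "turn": [0, 0, 0]},
    {"claw": 0.7, "linear": [0, 1.4, 129.5], "turn": [0, 0, 0]},
  ],
)

```text
time_s: 2.9
ee_pos: [0.533, -0.1633, 0.0201]
eef_rot: [-3.141, -0.002, 3.011]
force: [0.2, 0.4, 0.9]
grip_width: 0.0658
```

Request:
play_rows(
  force=20,
  moves=[
    {"claw": 0.2, "linear": [0, 0, 0], "turn": [0, 0, 0]},
    {"claw": 0.2, "linear": [0, 0, 0], "turn": [0, 0, 0]},
    {"claw": 0.2, "linear": [0, 0, 0], "turn": [0, 0, 0]},
    {"claw": 0.2, "linear": [0, 0, 0], "turn": [0, 0, 0]},
    {"claw": 0.2, "linear": [0, 0, 0], "turn": [0, 0, 0]},
    {"claw": 0.2, "linear": [0, 0, 0], "turn": [0, 0, 0]},
  ],
)

```text
time_s: 3.65
ee_pos: [0.5331, -0.1634, 0.0203]
eef_rot: [-3.141, -0.001, 3.011]
force: [-1.7, -1.4, 4.3]
grip_width: 0.0294
```

```bash
python3 - <<'E'
from h import *
st();snap("side","s2",250,130,180,150,4)
E
```

```text
{'time_s': np.float64(3.65), 'ee_pos': array([ 0.5331, -0.1634,  0.0203]), 'eef_rot': array([-3.1410e+00, -1.3000e-03,  3.0113e+00]), 'force': array([-1.6632, -1.4409,  4.296 ]), 'grip_width': np.float64(0.0294), 'qpos': array([-3.6270e-01,  5.3800e-01,  1.6565e+00, -1.0000e-03,  9.4820e-01,
       -1.8027e+00])}
```

View pics/s2.png

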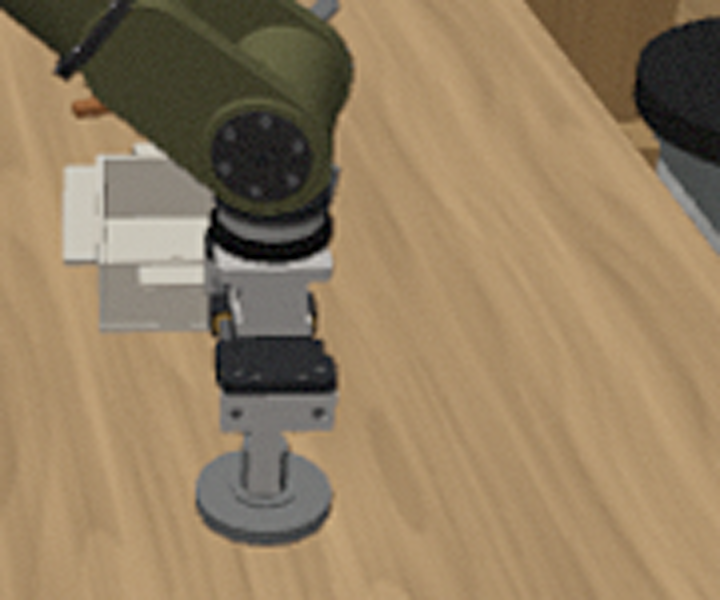

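Gripped (29.4 mm width, fingers on the boss at (265,470)). Next I'll lift.

Request:
play_rows(
  moves=[
    {"claw": 0.2, "linear": [0, 0, -10], "turn": [0, 0, 0]},
    {"claw": 0.2, "linear": [0, 0, -40], "turn": [0, 0, 0]},
    {"claw": 0.2, "linear": [0, 0, -75], "turn": [0, 0, 0]},
    {"claw": 0.2, "linear": [0, 0, -105], "turn": [0, 0, 0]},
    {"claw": 0.2, "linear": [0, 0, -120], "turn": [0, 0, 0]},
    {"claw": 0.2, "linear": [0, 0, -120], "turn": [0, 0, 0]},
  ],
)

```text
time_s: 4.45
ee_pos: [0.5335, -0.1634, 0.1407]
eef_rot: [-3.141, -0.0, 3.011]
force: [-0.9, -0.0, -1.3]
grip_width: 0.0299
```

```bash
python3 - <<'E'
from h import *
st();go(case(-.002,0,.14))
E
```

```text
{'time_s': np.float64(4.45), 'ee_pos': array([ 0.5335, -0.1634,  0.1407]), 'eef_rot': array([-3.1409e+00, -2.0000e-04,  3.0114e+00]), 'force': array([-0.8659, -0.0176, -1.2677]), 'grip_width': np.float64(0.0299), 'qpos': array([-3.6250e-01,  3.7770e-01,  1.5736e+00, -8.0000e-04,  1.1904e+00,
       -1.8028e+00])}
lin [ 38.6 284.    0.5] turn [-0.001 -0.    -0.   ]
```

Request:
play_rows(
  moves=[
    {"claw": 0.2, "linear": [4, 30, 0], "turn": [0, 0, 0]},
    {"claw": 0.2, "linear": [10, 70, 0], "turn": [0, 0, 0]},
    {"claw": 0.2, "linear": [16, 115, 0], "turn": [0, 0, 0]},
    {"claw": 0.2, "linear": [22, 160, 0], "turn": [0, 0, 0]},
    {"claw": 0.2, "linear": [28, 205, 0], "turn": [0, 0, 0]},
    {"claw": 0.2, "linear": [34, 250, 0], "turn": [0, 0, 0]},
    {"claw": 0.2, "linear": [38.6, 284, 0], "turn": [0, 0, 0]},
    {"claw": 0.2, "linear": [38.6, 284, 0], "turn": [0, 0, 0]},
  ],
)

```text
time_s: 5.45
ee_pos: [0.5312, 0.125, 0.139]
eef_rot: [-3.14, -0.003, 3.014]
force: [-0.2, -0.0, -1.7]
grip_width: 0.0296
```

```bash
python3 - <<'E'
from h import *
st();go(case(-.002,0,.0258));snap("side","s3",250,90,150,150,4);snap("top","t3",190,130,200,150,4)
E
```

```text
{'time_s': np.float64(5.45), 'ee_pos': array([0.5312, 0.125 , 0.139 ]), 'eef_rot': array([-3.1404e+00, -2.5000e-03,  3.0142e+00]), 'force': array([-0.1562, -0.0266, -1.7332]), 'grip_width': np.float64(0.0296), 'qpos': array([ 1.6410e-01,  3.5540e-01,  1.6087e+00, -5.0000e-04,  1.1802e+00,
       -1.2791e+00])}
lin [ -1.3  -1.4 113.2] turn [-0.001 -0.003  0.003]
```

View pics/s3.png

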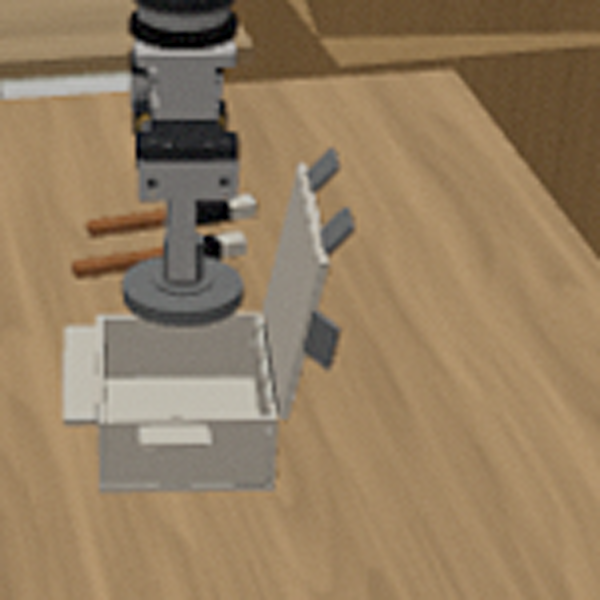

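View pics/t3.png

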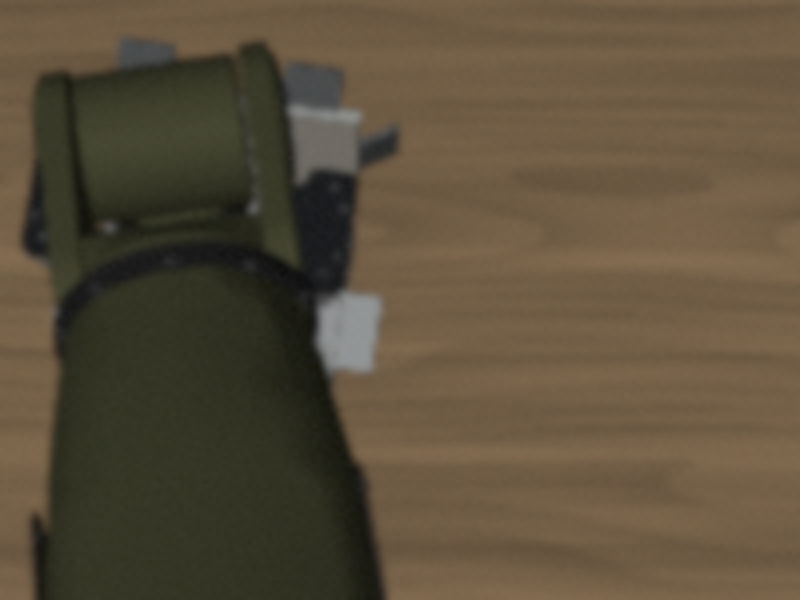

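The side view shows the held disc at (183,290) centred over the case opening, with the lid clear behind at (300,290). I'll lower it now.

Request:
play_rows(
  moves=[
    {"claw": 0.2, "linear": [-1.3, -1.4, 20], "turn": [0, -0.002, 0]},
    {"claw": 0.2, "linear": [-1.3, -1.4, 45], "turn": [0, -0.002, 0]},
    {"claw": 0.2, "linear": [-1.3, -1.4, 70], "turn": [0, -0.002, 0]},
    {"claw": 0.2, "linear": [-1.3, -1.4, 90], "turn": [0, -0.002, 0]},
    {"claw": 0.2, "linear": [-1.3, -1.4, 102], "turn": [0, -0.002, 0]},
    {"claw": 0.2, "linear": [-1.3, -1.4, 109], "turn": [0, -0.002, 0]},
    {"claw": 0.2, "linear": [-1.3, -1.4, 112], "turn": [0, -0.002, 0]},
    {"claw": 0.2, "linear": [-1.3, -1.4, 113], "turn": [0, -0.002, 0]},
  ],
)

```text
time_s: 6.55
ee_pos: [0.5327, 0.1212, 0.0267]
eef_rot: [-3.14, 0.001, 3.012]
force: [-0.2, -0.0, -0.9]
grip_width: 0.0297
```

```bash
python3 - <<'E'
from h import *
st();go(case(-.002,0,.0253));snap("side","s4",250,90,150,150,4)
E
```

```text
{'time_s': np.float64(6.55), 'ee_pos': array([0.5327, 0.1212, 0.0267]), 'eef_rot': array([-3.1404e+00,  6.0000e-04,  3.0119e+00]), 'force': array([-0.1952, -0.0185, -0.8834]), 'grip_width': np.float64(0.0297), 'qpos': array([ 0.1574,  0.5066,  1.6884, -0.0017,  0.9463, -1.2827])}
lin [0.9 1.9 1.4] turn [-0.001  0.001  0.   ]
```

View pics/s4.png

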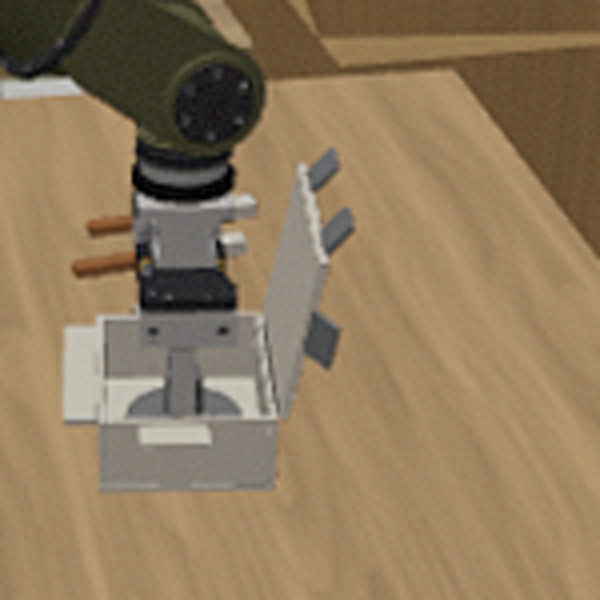

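The disc is inside the case at (183,405), just off the floor. I'll ease it down onto the floor.

Request:
play_rows(
  moves=[
    {"claw": 0.2, "linear": [0, 0, 0.7], "turn": [0, 0, 0]},
    {"claw": 0.2, "linear": [0, 0, 1.3], "turn": [0, 0, 0]},
    {"claw": 0.2, "linear": [0, 0, 1.8], "turn": [0, 0, 0]},
    {"claw": 0.2, "linear": [0, 0, 1.8], "turn": [0, 0, 0]},
  ],
)

```text
time_s: 7.1
ee_pos: [0.5328, 0.1213, 0.0253]
eef_rot: [-3.14, 0.001, 3.012]
force: [-2.0, -0.8, 5.1]
grip_width: 0.0291
```

Floor contact is confirmed: +5 N, at the expected height. Releasing.

Request:
play_rows(
  moves=[
    {"claw": 0.5, "linear": [0, 0, 0], "turn": [0, 0, 0]},
    {"claw": 0.5, "linear": [0, 0, 0], "turn": [0, 0, 0]},
    {"claw": 0.5, "linear": [0, 0, 0], "turn": [0, 0, 0]},
    {"claw": 0.5, "linear": [0, 0, 0], "turn": [0, 0, 0]},
  ],
)

```text
time_s: 7.6
ee_pos: [0.5328, 0.1213, 0.0252]
eef_rot: [-3.14, 0.001, 3.012]
force: [-0.5, 0.5, 0.7]
grip_width: 0.0471
```

Request:
play_rows(
  moves=[
    {"claw": 0.5, "linear": [0, 0, -5], "turn": [0, 0, 0]},
    {"claw": 0.5, "linear": [0, 0, -25], "turn": [0, 0, 0]},
    {"claw": 0.5, "linear": [0, 0, -60], "turn": [0, 0, 0]},
    {"claw": 0, "linear": [0, 0, -110], "turn": [0, 0, 0]},
    {"claw": 0, "linear": [0, 0, -160], "turn": [0, 0, 0]},
    {"claw": 0, "linear": [0, 0, -210], "turn": [0, 0, 0]},
    {"claw": 0, "linear": [0, 0, -230], "turn": [0, 0, 0]},
    {"claw": 0, "linear": [0, 0, -230], "turn": [0, 0, 0]},
  ],
)

```text
time_s: 8.6
ee_pos: [0.533, 0.1217, 0.2567]
eef_rot: [-3.141, 0.004, 3.012]
force: [0.3, 0.5, -0.1]
grip_width: 0.0018
```

```bash
python3 - <<'E'
from h import *
st();snap("side","s5",250,90,150,150,4);snap("top","t5",190,130,200,150,4)
def S(X,Y): return 250+(X+.5)/4-.5,90+(Y+.5)/4-.5
# lid free edge: corners in side view: far (303,165), near (327,263); plane-by-ray: intersect with case y=+-.08 planes
n=np.array([-np.sin(CW),np.cos(CW),0])
for (X,Y),yy in (((299,167),.08),((324,265),-.08)):
    o,d=ray("side",*S(X,Y)); p=o+d*((case(0,yy,0)-o)@n)/(d@n); q=p-case(.065,yy,.062); c=np.array([np.cos(CW),np.sin(CW),0])
    print(p, "r",np.hypot(q@c,q[2]),"th",np.arctan2(q[2],-(q@c)))
E
```

```text
{'time_s': np.float64(8.6), 'ee_pos': array([0.533 , 0.1217, 0.2567]), 'eef_rot': array([-3.1413,  0.0037,  3.012 ]), 'force': array([ 0.2502,  0.4559, -0.144 ]), 'grip_width': np.float64(0.0018), 'qpos': array([ 1.5810e-01,  2.5600e-01,  1.4578e+00, -1.3000e-03,  1.4243e+00,
       -1.2830e+00])}
[0.63432844 0.19056412 0.18434148] r 0.125016493688338 th 1.7780353362918133
[0.61483786 0.03175068 0.18459015] r 0.12552498464933448 th 1.7874628432564026
```

View pics/s5.png

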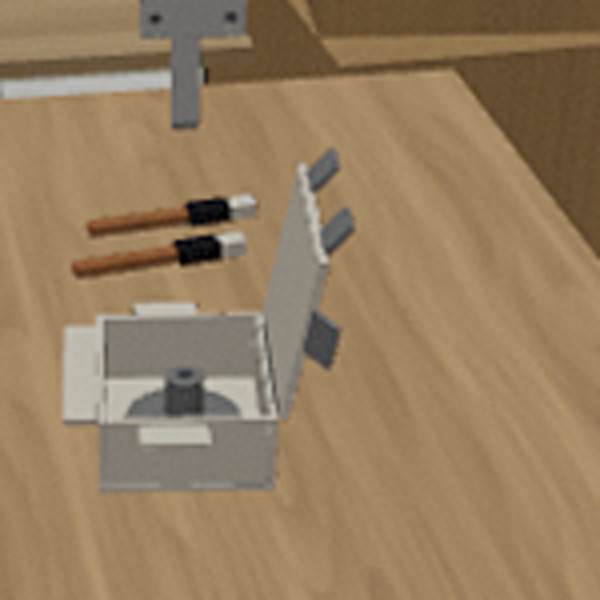

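View pics/t5.png

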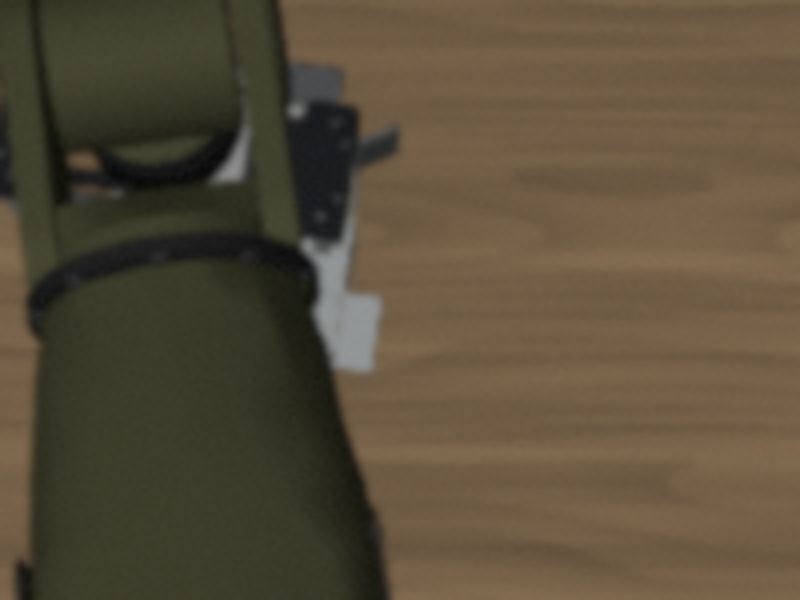

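The holder lies flat in the case, boss up at (183,380). The lid angle is about 1.78 rad. Next I'll go behind the lid, between the front tabs.

```bash
python3 - <<'E'
from h import *
go(case(.128,0,.257));go(case(.128,0,.155))
E
```

```text
lin [-129.5    1.6   -2.8] turn [-0.002 -0.     0.   ]
lin [-129.5    1.8   99.2] turn [-0.002 -0.     0.   ]
```

Request:
play_rows(
  moves=[
    {"claw": 0, "linear": [-35, 1.6, -5], "turn": [0, 0, 0]},
    {"claw": 0, "linear": [-75, 1.6, -5], "turn": [0, 0, 0]},
    {"claw": 0, "linear": [-110, 1.6, -5], "turn": [0, 0, 0]},
    {"claw": 0, "linear": [-130, 1.6, -5], "turn": [0, 0, 0]},
    {"claw": 0, "linear": [-130, 1.6, 0], "turn": [0, 0, 0]},
  ],
)

```text
time_s: 9.32
ee_pos: [0.6616, 0.106, 0.2517]
eef_rot: [-3.139, -0.003, 3.011]
force: [0.2, 0.5, -0.1]
grip_width: 0.0005
```

Request:
play_rows(
  moves=[
    {"claw": 0, "linear": [0, 0, 30], "turn": [0, 0, 0]},
    {"claw": 0, "linear": [0, 0, 65], "turn": [0, 0, 0]},
    {"claw": 0, "linear": [0, 0, 95], "turn": [0, 0, 0]},
    {"claw": 0, "linear": [0, 0, 100], "turn": [0, 0, 0]},
  ],
)

```text
time_s: 9.82
ee_pos: [0.6595, 0.1059, 0.1491]
eef_rot: [-3.138, -0.007, 3.012]
force: [-0.1, 0.2, -0.4]
grip_width: 0.0004
```

```bash
python3 - <<'E'
from h import *
st();go(case(.128,0,.155));snap("side","s6",250,90,150,150,4)
r=.118
for th in (1.75,1.6,1.4,1.2,1.0,.8,.6,.4,.2,.1,0):
    print(th,end=' ');go(case(.065-r*np.cos(th)+.008*np.sin(th)+.008,0,.062+r*np.sin(th)+.008*np.cos(th)))
E
```

```text
{'time_s': np.float64(9.825), 'ee_pos': array([0.6595, 0.1059, 0.1491]), 'eef_rot': array([-3.1384, -0.0072,  3.0117]), 'force': array([-0.0573,  0.1544, -0.4182]), 'grip_width': np.float64(0.0004), 'qpos': array([ 0.105 ,  0.615 ,  1.2001, -0.0014,  1.3343, -1.3356])}
lin [-1.3  0.6 -5.9] turn [-0.003 -0.007  0.   ]
1.75 lin [ 25.6   0.5 -26.2] turn [-0.003 -0.005  0.   ]
1.6 lin [ 43.    0.5 -29.2] turn [-0.003 -0.005  0.   ]
1.4 lin [ 66.7   0.5 -29. ] turn [-0.003 -0.005  0.   ]
1.2 lin [ 89.8   0.5 -24.1] turn [-0.003 -0.005  0.   ]
1.0 lin [111.4   0.5 -14.7] turn [-0.003 -0.005  0.   ]
0.8 lin [130.8   0.6  -1.2] turn [-0.003 -0.005  0.   ]
0.6 lin [147.1   0.6  15.9] turn [-0.003 -0.005  0.   ]
0.4 lin [159.7   0.7  35.8] turn [-0.003 -0.005  0.   ]
0.2 lin [168.1   0.7  57.9] turn [-0.003 -0.005  0.   ]
0.1 lin [170.6   0.8  69.5] turn [-0.003 -0.005  0.   ]
0 lin [171.9   0.8  81.2] turn [-0.003 -0.005  0.   ]
```

View pics/s6.png

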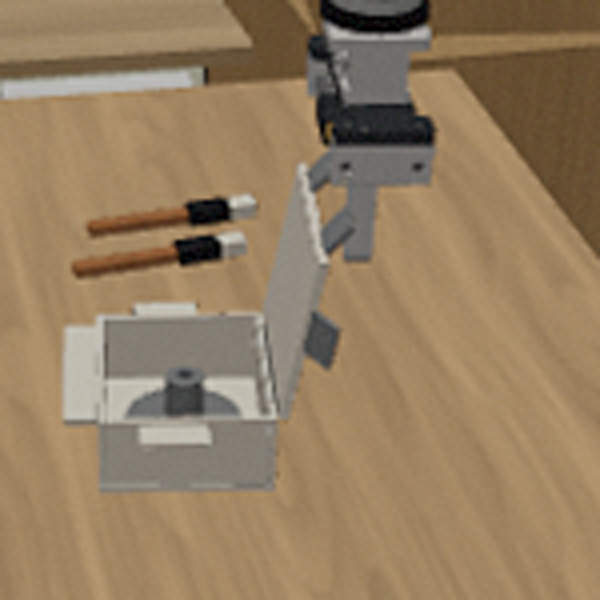

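The finger hangs behind the lid at (360,255), clear of the tabs. Starting the push.

Request:
play_rows(
  moves=[
    {"claw": 0, "linear": [12, 0.5, -10], "turn": [0, 0, 0]},
    {"claw": 0, "linear": [25, 0.5, -20], "turn": [0, -0.005, 0]},
    {"claw": 0, "linear": [43, 0.5, -26], "turn": [0, -0.005, 0]},
    {"claw": 0, "linear": [60, 0.5, -27], "turn": [0, -0.005, 0]},
    {"claw": 0, "linear": [75, 0.5, -25], "turn": [0, -0.005, 0]},
    {"claw": 0, "linear": [90, 0.5, -22], "turn": [0, -0.005, 0]},
  ],
)

```text
time_s: 10.62
ee_pos: [0.5706, 0.1185, 0.1751]
eef_rot: [-3.14, 0.003, 3.012]
force: [1.7, 0.4, -0.0]
grip_width: 0.0006
```

```bash
python3 - <<'E'
from h import *
st();snap("side","s7",250,90,150,150,4)
r=.118
for th in (1.2,1.0,.8,.6,.4,.2,.1,0):
    print(th,end=' ');go(case(.065-r*np.cos(th)+.008*np.sin(th)+.008,0,.062+r*np.sin(th)+.008*np.cos(th)))
E
```

```text
{'time_s': np.float64(10.625), 'ee_pos': array([0.5706, 0.1185, 0.1751]), 'eef_rot': array([-3.1399,  0.0032,  3.0119]), 'force': array([ 1.7291,  0.4272, -0.0267]), 'grip_width': np.float64(0.0006), 'qpos': array([ 0.1431,  0.3961,  1.4637, -0.0026,  1.2791, -1.2973])}
1.2 lin [-2.2 -0.3 -0.2] turn [-0.002  0.002  0.001]
1.0 lin [19.6 -0.3  9. ] turn [-0.002  0.002  0.001]
0.8 lin [39.  -0.3 22.4] turn [-0.002  0.002  0.001]
0.6 lin [55.5 -0.2 39.3] turn [-0.002  0.002  0.001]
0.4 lin [68.2 -0.2 59.2] turn [-0.002  0.002  0.001]
0.2 lin [76.7 -0.1 81.2] turn [-0.002  0.002  0.001]
0.1 lin [79.3 -0.1 92.8] turn [-0.002  0.002  0.001]
0 lin [ 8.070e+01 -1.000e-01  1.045e+02] turn [-0.002  0.002  0.001]
```

View pics/s7.png

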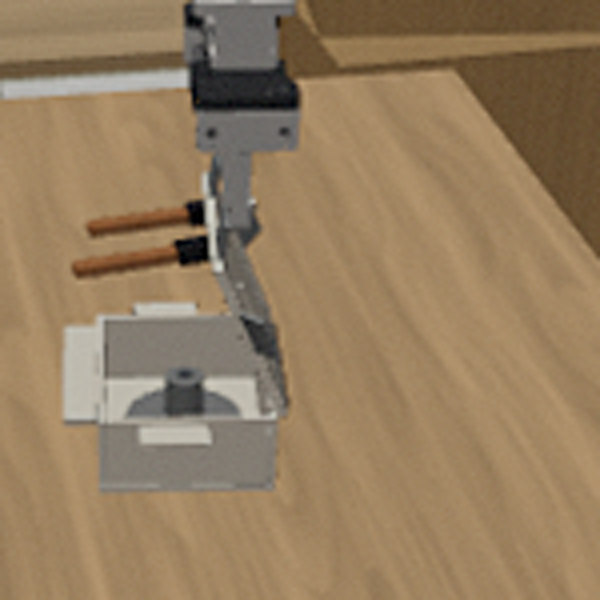

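The lid is past upright at about 1.2 rad, with the finger in contact at (235,225). I'll keep closing it.

Request:
play_rows(
  moves=[
    {"claw": 0, "linear": [10, 0, 4], "turn": [0, 0, 0]},
    {"claw": 0, "linear": [20, 0, 9], "turn": [0, 0, 0]},
    {"claw": 0, "linear": [39, 0, 22], "turn": [0, 0, 0]},
    {"claw": 0, "linear": [55, 0, 39], "turn": [0, 0, 0]},
    {"claw": 0, "linear": [68, 0, 59], "turn": [0, 0, 0]},
    {"claw": 0, "linear": [76, 0, 78], "turn": [0, 0, 0]},
    {"claw": 0, "linear": [79, 0, 90], "turn": [0, 0, 0]},
  ],
)

```text
time_s: 11.55
ee_pos: [0.4906, 0.1288, 0.0843]
eef_rot: [-3.14, 0.002, 3.012]
force: [0.5, -0.4, -0.2]
grip_width: 0.0007
```

```bash
python3 - <<'E'
from h import *
st();snap("side","s8",250,90,150,150,4)
for th in (.1,0):
    r=.118
    print(th,end=' ');go(case(.065-r*np.cos(th)+.008*np.sin(th)+.008,0,.062+r*np.sin(th)+.008*np.cos(th)))
E
```

```text
{'time_s': np.float64(11.55), 'ee_pos': array([0.4906, 0.1288, 0.0843]), 'eef_rot': array([-3.1397e+00,  1.9000e-03,  3.0125e+00]), 'force': array([ 0.4943, -0.372 , -0.193 ]), 'grip_width': np.float64(0.0007), 'qpos': array([ 0.1859,  0.3442,  1.7678, -0.0028,  1.0284, -1.2543])}
0.1 lin [-0.7  0.   1.3] turn [-0.002  0.     0.001]
0 lin [ 0.7  0.1 13. ] turn [-0.002  0.     0.001]
```

View pics/s8.png

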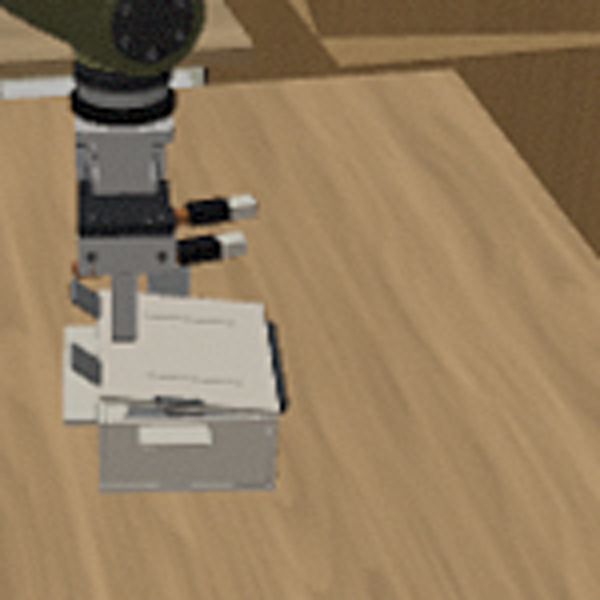

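Almost shut (about 0.1 rad), with the finger on the lid at (123,340). I'll press the last bit.

Request:
play_rows(
  moves=[
    {"claw": 0, "linear": [0, 0, 5], "turn": [0, 0, 0]},
    {"claw": 0, "linear": [0.5, 0, 9], "turn": [0, 0, 0]},
    {"claw": 0, "linear": [0.5, 0, 12], "turn": [0, 0, 0]},
    {"claw": 0, "linear": [0.5, 0, 14], "turn": [0, 0, 0]},
    {"claw": 0, "linear": [0.5, 0, 15], "turn": [0, 0, 0]},
  ],
)

```text
time_s: 12.22
ee_pos: [0.4899, 0.1288, 0.0697]
eef_rot: [-3.139, 0.001, 3.012]
force: [-12.6, -2.9, 29.4]
grip_width: 0.0004
```

The force rises to 29 N at z = 0.0697, so the lid is shut. I'll rise and move aside for the pictures.

Request:
play_rows(
  moves=[
    {"claw": 0, "linear": [0, 0, -10], "turn": [0, 0, 0]},
    {"claw": 0, "linear": [0, 0, -40], "turn": [0, 0, 0]},
    {"claw": 0, "linear": [0, 0, -70], "turn": [0, 0, 0]},
    {"claw": 0, "linear": [30, -60, -70], "turn": [0, 0, 0]},
    {"claw": 0, "linear": [30, -120, -70], "turn": [0, 0, 0]},
    {"claw": 0, "linear": [30, -180, -70], "turn": [0, 0, 0]},
    {"claw": 0, "linear": [30, -220, -70], "turn": [0, 0, 0]},
  ],
)

```text
time_s: 13.1
ee_pos: [0.4313, -0.0876, 0.1407]
eef_rot: [-3.139, 0.002, 3.011]
force: [0.3, 0.5, -0.3]
grip_width: 0.0004
```

```bash
python3 - <<'E'
from h import *
st();snap("side","s9",250,90,150,150,4);snap("top","t9",190,140,125,125,5)
E
```

```text
{'time_s': np.float64(13.1), 'ee_pos': array([ 0.4313, -0.0876,  0.1407]), 'eef_rot': array([-3.1391e+00,  2.3000e-03,  3.0111e+00]), 'force': array([ 0.322 ,  0.4516, -0.2642]), 'grip_width': np.float64(0.0004), 'qpos': array([-0.2823,  0.1239,  1.8952, -0.0023,  1.1199, -1.7215])}
```

View pics/s9.png

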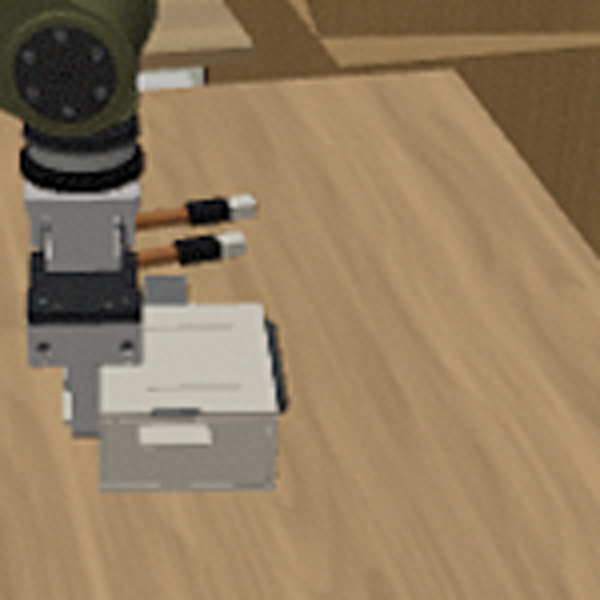

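View pics/t9.png

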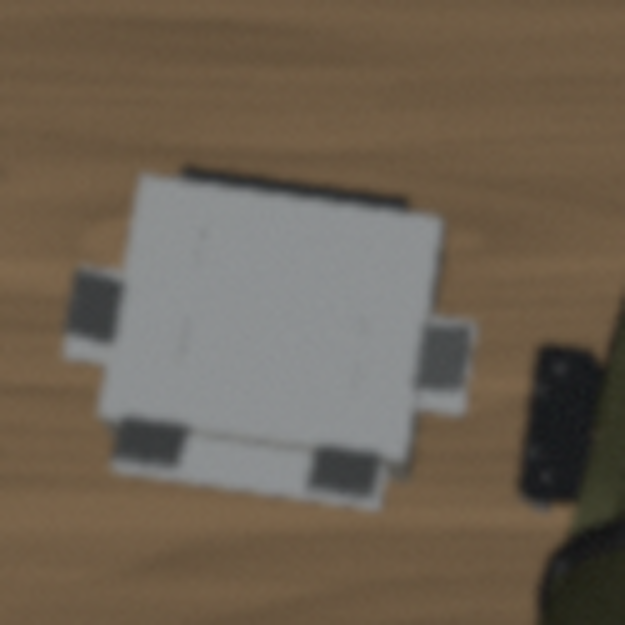

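The lid is shut and all four tabs show in the top view: left (93,306), right (445,355), front-left (150,440) and front-right (345,470). I'll refine the case pose from the lid's corners.

```bash
python3 - <<'E'
from h import *
im=cv2.imread("pics/t9.png")
def T(X,Y): return 190+(X+.5)/5-.5,140+(Y+.5)/5-.5
P=np.array([onz("top",*T(*p),.07) for p in [(140,175),(440,215),(408,460),(100,415)]])
c=P.mean(0);print(P,c)
print("yaw",np.arctan2(*( (P[0]-P[1])[[0,1]]*[-1,1])), np.arctan2(*(P[1]-P[2])[[1,0]]),np.arctan2(*(P[0]-P[3])[[1,0]]))
for nm,p,q in (("L",(93,306),(-.010,.098)),("R",(445,355),(-.010,-.098)),("FL",(150,440),(-.083,.05)),("FR",(345,470),(-.083,-.05))):
    print(nm,onz("top",*T(*p),.079),case(*q,.071))
E
```

```text
[[0.60827019 0.19522112 0.07      ]
 [0.5878321  0.03896359 0.07      ]
 [0.45877288 0.05412405 0.07      ]
 [0.48105626 0.21157684 0.07      ]] [0.53398286 0.1249714  0.07      ]
yaw -0.13005909889018322 -0.11693312393663774 -0.1278671756843453
L [0.53604026 0.21581905 0.079     ] [0.53678853 0.22146941 0.071     ]
R [0.51161839 0.03565721 0.079     ] [0.51138024 0.02712328 0.071     ]
FL [0.4666428  0.18453312 0.079     ] [0.45818207 0.18333773 0.071     ]
FR [0.45189477 0.08565327 0.079     ] [0.44521866 0.08418154 0.071     ]
```

```bash
sed -i 's/CX,CY,CW=.*/CX,CY,CW=0.534,0.1245,-0.128/' h.py; python3 - <<'E'
from h import *
for q in ((-.010,-.098),):
    for z in (.115,.0705): go(case(*q,z))
E
```

```text
lin [-63.9 126.4  25.3] turn [-0.003  0.002 -0.005]
lin [-63.8 126.6  69.8] turn [-0.003  0.002 -0.005]
```

Request:
play_rows(
  moves=[
    {"claw": 0, "linear": [-20, 40, 0], "turn": [0, 0, 0]},
    {"claw": 0, "linear": [-45, 85, 10], "turn": [0, 0, 0]},
    {"claw": 0, "linear": [-64, 126.5, 22], "turn": [0, 0, 0]},
    {"claw": 0, "linear": [-64, 126.5, 30], "turn": [0, 0, 0]},
    {"claw": 0, "linear": [-64, 126.5, 42], "turn": [0, 0, 0]},
    {"claw": 0, "linear": [-64, 126.5, 54], "turn": [0, 0, 0]},
    {"claw": 0, "linear": [-64, 126.5, 64], "turn": [0, 0, 0]},
    {"claw": 0, "linear": [-64, 126.5, 68], "turn": [0, 0, 0]},
  ],
)

```text
time_s: 14.2
ee_pos: [0.5116, 0.0279, 0.072]
eef_rot: [-3.139, 0.002, 3.008]
force: [-0.8, -1.8, 3.9]
grip_width: 0.0005
```

```bash
python3 - <<'E'
from h import *
st();go(case(-.01,-.098,.0705));snap("side","s10",250,90,150,150,4)
E
```

```text
{'time_s': np.float64(14.2), 'ee_pos': array([0.5116, 0.0279, 0.072 ]), 'eef_rot': array([-3.1386e+00,  1.8000e-03,  3.0081e+00]), 'force': array([-0.817 , -1.8324,  3.8678]), 'grip_width': np.float64(0.0005), 'qpos': array([-0.0152,  0.3725,  1.7621, -0.0038,  1.0056, -1.4505])}
lin [0.2 0.6 1.5] turn [-0.003  0.002 -0.006]
```

View pics/s10.png

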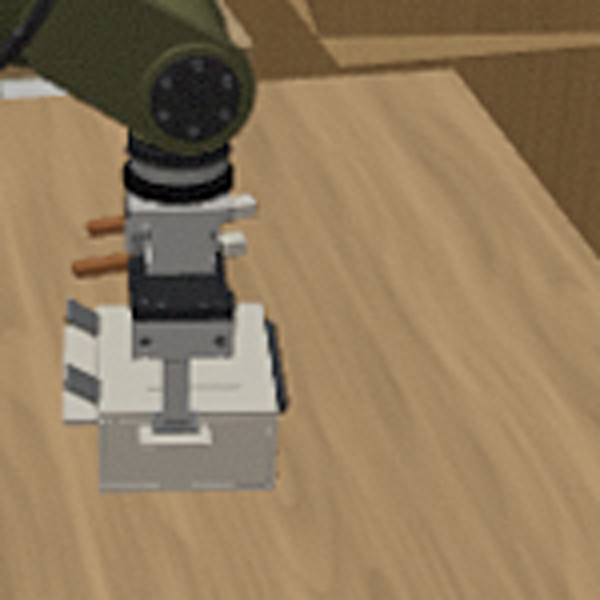

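The finger is on the right tab at (175,425), nearly flush. I'll press to the stop.

Request:
play_rows(
  moves=[
    {"claw": 0, "linear": [0, 0, 1], "turn": [0, 0, 0]},
    {"claw": 0, "linear": [0, 0, 1.8], "turn": [0, 0, 0]},
    {"claw": 0, "linear": [0, 0, 2.5], "turn": [0, 0, 0]},
    {"claw": 0, "linear": [0, 0, 2.5], "turn": [0, 0, 0]},
  ],
)

```text
time_s: 14.75
ee_pos: [0.5118, 0.028, 0.0707]
eef_rot: [-3.139, 0.003, 3.008]
force: [-6.7, -2.3, 17.6]
grip_width: 0.0008
```

Request:
play_rows(
  moves=[
    {"claw": 0, "linear": [0, 0, 1.2], "turn": [0, 0, 0]},
    {"claw": 0, "linear": [0, 0, 1.2], "turn": [0, 0, 0]},
  ],
)

```text
time_s: 15.0
ee_pos: [0.5119, 0.028, 0.0707]
eef_rot: [-3.139, 0.003, 3.008]
force: [-7.2, -1.9, 16.6]
grip_width: 0.0004
```

Request:
play_rows(
  moves=[
    {"claw": 0, "linear": [0, 0, -20], "turn": [0, 0, 0]},
    {"claw": 0, "linear": [0, 0, -45], "turn": [0, 0, 0]},
    {"claw": 0, "linear": [40, 24, -45], "turn": [0, 0, 0]},
    {"claw": 0, "linear": [73, 47, -45], "turn": [0, 0, 0]},
    {"claw": 0, "linear": [73, 47, -40], "turn": [0, 0, 0]},
  ],
)

```text
time_s: 15.62
ee_pos: [0.4446, 0.0857, 0.1108]
eef_rot: [-3.139, 0.004, 3.01]
force: [0.2, -0.3, -0.3]
grip_width: 0.0005
```

```bash
python3 - <<'E'
from h import *
st();go(case(-.083,-.05,.0705))
E
```

```text
{'time_s': np.float64(15.625), 'ee_pos': array([0.4446, 0.0857, 0.1108]), 'eef_rot': array([-3.1392,  0.0036,  3.0103]), 'force': array([ 0.1762, -0.2893, -0.3037]), 'grip_width': np.float64(0.0005), 'qpos': array([ 0.1113,  0.193 ,  1.8931, -0.0037,  1.0525, -1.3263])}
lin [-0.5  0.  40.3] turn [-0.002  0.004 -0.003]
```

Request:
play_rows(
  moves=[
    {"claw": 0, "linear": [-0.5, 0, 8], "turn": [0, 0, 0]},
    {"claw": 0, "linear": [-0.5, 0, 16], "turn": [0, 0, 0]},
    {"claw": 0, "linear": [-0.5, 0, 24], "turn": [0, 0, 0]},
    {"claw": 0, "linear": [-0.5, 0, 32], "turn": [0, 0, 0]},
    {"claw": 0, "linear": [-0.5, 0, 38], "turn": [0, 0, 0]},
    {"claw": 0, "linear": [-0.5, 0, 40.5], "turn": [0, 0, 0]},
    {"claw": 0, "linear": [-0.5, 0, 42], "turn": [0, 0, 0]},
    {"claw": 0, "linear": [-0.5, 0, 42], "turn": [0, 0, 0]},
  ],
)

```text
time_s: 16.62
ee_pos: [0.4452, 0.0854, 0.0701]
eef_rot: [-3.139, 0.003, 3.01]
force: [-12.9, -1.4, 28.0]
grip_width: 0.0006
```

Request:
play_rows(
  moves=[
    {"claw": 0, "linear": [0, 0, -20], "turn": [0, 0, 0]},
    {"claw": 0, "linear": [0, 0, -42], "turn": [0, 0, 0]},
    {"claw": 0, "linear": [0, 35, -42], "turn": [0, 0, 0]},
    {"claw": 0, "linear": [0, 75, -42], "turn": [0, 0, 0]},
    {"claw": 0, "linear": [0, 99, -42], "turn": [0, 0, 0]},
    {"claw": 0, "linear": [0, 99, -40], "turn": [0, 0, 0]},
  ],
)

```text
time_s: 17.38
ee_pos: [0.4583, 0.1846, 0.1096]
eef_rot: [-3.139, 0.004, 3.012]
force: [0.1, -0.3, 0.3]
grip_width: 0.0006
```

```bash
python3 - <<'E'
from h import *
st();go(case(-.083,.05,.0705))
E
```

```text
{'time_s': np.float64(17.375), 'ee_pos': array([0.4583, 0.1846, 0.1096]), 'eef_rot': array([-3.1392,  0.0039,  3.0121]), 'force': array([ 0.1075, -0.3367,  0.277 ]), 'grip_width': np.float64(0.0006), 'qpos': array([ 0.3109,  0.2812,  1.7845, -0.0044,  1.0734, -1.1283])}
lin [ 0.4  0.1 39.1] turn [-0.002  0.004 -0.001]
```

Request:
play_rows(
  moves=[
    {"claw": 0, "linear": [0, 0, 8], "turn": [0, 0, 0]},
    {"claw": 0, "linear": [0, 0, 16], "turn": [0, 0, 0]},
    {"claw": 0, "linear": [0, 0, 24], "turn": [0, 0, 0]},
    {"claw": 0, "linear": [0, 0, 31], "turn": [0, 0, 0]},
    {"claw": 0, "linear": [0, 0, 37], "turn": [0, 0, 0]},
    {"claw": 0, "linear": [0, 0, 39.5], "turn": [0, 0, 0]},
    {"claw": 0, "linear": [0, 0, 41], "turn": [0, 0, 0]},
    {"claw": 0, "linear": [0, 0, 41], "turn": [0, 0, 0]},
  ],
)

```text
time_s: 18.38
ee_pos: [0.4584, 0.1845, 0.0701]
eef_rot: [-3.139, 0.004, 3.012]
force: [-15.2, -3.6, 27.1]
grip_width: 0.0005
```

Request:
play_rows(
  moves=[
    {"claw": 0, "linear": [0, 0, -20], "turn": [0, 0, 0]},
    {"claw": 0, "linear": [0, 0, -45], "turn": [0, 0, 0]},
    {"claw": 0, "linear": [-30, 24, -45], "turn": [0, 0, 0]},
    {"claw": 0, "linear": [-60, 47, -45], "turn": [0, 0, 0]},
    {"claw": 0, "linear": [-73, 48, -42], "turn": [0, 0, 0]},
    {"claw": 0, "linear": [-73, 48, -40], "turn": [0, 0, 0]},
  ],
)

```text
time_s: 19.12
ee_pos: [0.5368, 0.2222, 0.1094]
eef_rot: [-3.139, 0.003, 3.012]
force: [-0.8, -0.6, 0.2]
grip_width: 0.0004
```

```bash
python3 - <<'E'
from h import *
st();go(case(-.010,.098,.0705))
E
```

```text
{'time_s': np.float64(19.125), 'ee_pos': array([0.5368, 0.2222, 0.1094]), 'eef_rot': array([-3.1388,  0.0032,  3.0116]), 'force': array([-0.8348, -0.6446,  0.1899]), 'grip_width': np.float64(0.0004), 'qpos': array([ 0.3312,  0.4599,  1.5346, -0.0044,  1.1455, -1.1078])}
lin [ 0.4  0.9 38.9] turn [-0.003  0.003 -0.002]
```

Request:
play_rows(
  moves=[
    {"claw": 0, "linear": [0, 0.5, 8], "turn": [0, 0, 0]},
    {"claw": 0, "linear": [0, 0.5, 16], "turn": [0, 0, 0]},
    {"claw": 0, "linear": [0, 0.5, 24], "turn": [0, 0, 0]},
    {"claw": 0, "linear": [0, 0.5, 31], "turn": [0, 0, 0]},
    {"claw": 0, "linear": [0, 0.5, 37], "turn": [0, 0, 0]},
    {"claw": 0, "linear": [0, 0.5, 39.5], "turn": [0, 0, 0]},
    {"claw": 0, "linear": [0, 0.5, 41], "turn": [0, 0, 0]},
    {"claw": 0, "linear": [0, 0.5, 41], "turn": [0, 0, 0]},
  ],
)

```text
time_s: 20.12
ee_pos: [0.5374, 0.2229, 0.0705]
eef_rot: [-3.14, 0.005, 3.012]
force: [-9.0, 0.1, 24.0]
grip_width: 0.0005
```

Request:
play_rows(
  moves=[
    {"claw": 0, "linear": [0, 0, -20], "turn": [0, 0, 0]},
    {"claw": 0, "linear": [0, 0, -60], "turn": [0, 0, 0]},
    {"claw": 0, "linear": [50, 0, -90], "turn": [0, 0, 0]},
    {"claw": 0, "linear": [90, -40, -100], "turn": [0, 0, 0]},
    {"claw": 0, "linear": [105, -100, -100], "turn": [0, 0, 0]},
    {"claw": 0, "linear": [105, -160, -100], "turn": [0, 0, 0]},
    {"claw": 0, "linear": [105, -220, -100], "turn": [0, 0, 0]},
    {"claw": 0, "linear": [105, -280, -100], "turn": [0, 0, 0]},
  ],
)

```text
time_s: 21.12
ee_pos: [0.3957, -0.0427, 0.1704]
eef_rot: [-3.139, 0.005, 3.012]
force: [2.4, -0.1, 0.0]
grip_width: 0.0004
```

Request:
play_rows(
  moves=[
    {"claw": 0, "linear": [0, -50, -20], "turn": [0, 0, 0]},
    {"claw": 0, "linear": [0, -100, -40], "turn": [0, 0, 0]},
    {"claw": 0, "linear": [0, -120, -60], "turn": [0, 0, 0]},
    {"claw": 0, "linear": [0, -120, -60], "turn": [0, 0, 0]},
  ],
)

```text
time_s: 21.62
ee_pos: [0.3799, -0.1627, 0.2311]
eef_rot: [-3.139, 0.006, 3.01]
force: [0.7, -0.2, -0.1]
grip_width: 0.0003
```

```bash
python3 - <<'E'
from h import *
st();snap("side","s11",250,90,150,150,4);snap("top","t11",190,140,125,125,5)
E
```

```text
{'time_s': np.float64(21.625), 'ee_pos': array([ 0.3799, -0.1627,  0.2311]), 'eef_rot': array([-3.1387,  0.0058,  3.0097]), 'force': array([ 0.6518, -0.1559, -0.1124]), 'grip_width': np.float64(0.0003), 'qpos': array([-4.9280e-01, -3.7700e-02,  1.8421e+00, -7.0000e-04,  1.3308e+00,
       -1.9316e+00])}
```

View pics/s11.png

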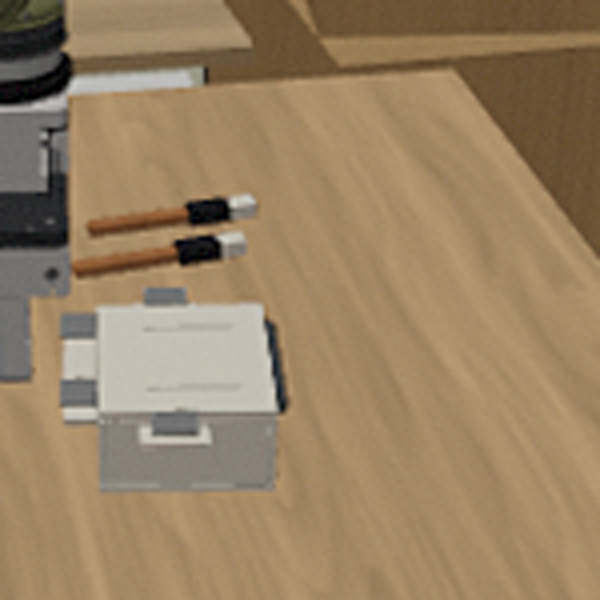

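View pics/t11.png

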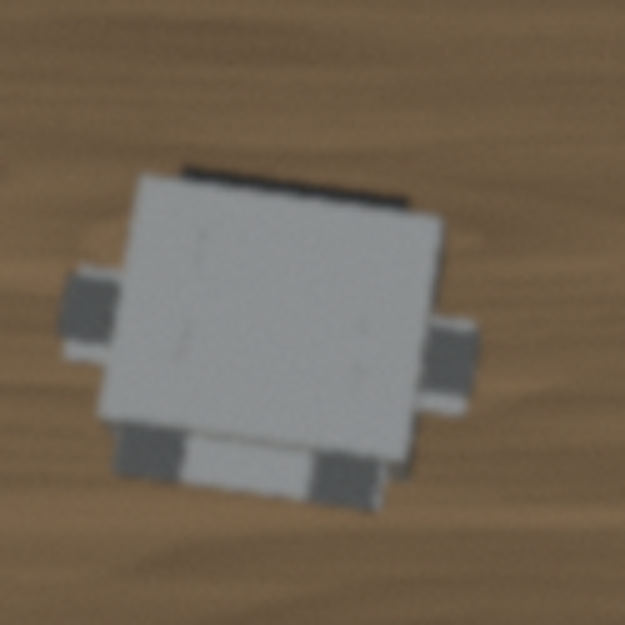

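Both views show all four tabs lying flat: top view (90,310), (450,362), (150,452) and (345,480). I'll check that the bystanders haven't moved, then hand in.

```bash
python3 - <<'E'
from h import *
a=cv2.imread("pics/top0.png").astype(int);b=cv2.imread("pics/t11_full.png").astype(int)
d=np.abs(a-b).max(2)
for n,(x0,y0,x1,y1) in dict(brush=(100,150,155,232),jar=(132,255,182,302),polisher=(445,125,510,235)).items(): print(n,(d[y0:y1,x0:x1]>40).sum())
from station import hand_in
print(hand_in())
E
```

```text
brush 0
jar 0
polisher 0
the job is handed in; nothing more can be done
None
```

The pad holder is in the case, flat on the floor with its boss up. The lid is shut and all four snap tabs are pressed home. I handed in at about 22 s of the 72 s allowed.

- **Pad holder:** I gripped it by the boss, lowered it until it touched the case floor (about 5 N), and only then let go. The side picture taken before closing shows it lying flat.
- **Lid:** I pushed it shut from behind, between the front tabs. It stopped at 0.0697 m with 29 N, which matches the 70 mm shut height.
- **Tabs:** I pressed them after the lid was shut, in this order: right, front right, front left, left. Each met a hard stop, and the final pictures from both cameras show them flat:

| Tab | Height at stop (mm) | Force (N) |
|---|---|---|
| right | 70.7 | 17 |
| front right | 70.1 | 28 |
| front left | 70.1 | 27 |
| left | 70.5 | 24 |

- **Right tab:** a second, slightly deeper press did not raise its force above 17 N or lower it any further. It is the least hard-pressed of the four.
- **Bystanders:** comparing the first and last top pictures shows no change at the polisher, jar or brushes. No check failed.

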